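Catch the clothes pegs in the enamel cup

TASK

Take the enamel cup by its handle, hold it under the spout of the peg chute and push the gate up with the cup's rim, so that all five pegs slide off into the cup and none drops on the table. Then lower the cup so that the gate drops shut, and set the cup of pegs down upright on the low crate shelf, its whole foot on the slats. Leave the tumbler, brush and dustpan as they are.

Things in the scene. Friction and masses are not known exactly. Their poses are not given: they have to be found in the camera images.
- cup_mid (a point): White enamel cup with a straight wooden handle (a dipper), about 190 g, loose, upright on the table. Point on the cup's axis, half-way up its 65 mm height. z up; the handle points to the cup's -x. Outer radius 60 mm at the rim, 48 mm at the foot; wall and floor 4 mm thick.
- cup_handle (a point): Place to grip the cup's handle, mid-thickness: 125 mm from the cup's axis (to the cup's -x), 50 mm above the cup's underside; axes as the cup. The handle is a level bar 16 mm wide (y) and 20 mm high (z), running from 78 to 188 mm from the cup's axis. Nothing is under it.
- spout (a point): Lip of the peg chute: middle of the lower edge of its floor, 170 mm above the table. The chute is a fixed white plastic tray on a wooden crate, 67 mm wide inside, walls 35 mm high, open on top, sloping at 26 degrees. x points level backwards (uphill), z up; pegs slide off to -x. The crate stands 43 to 210 mm behind the lip; under and before the lip is free.
- gate (a joint): How far (m) the grey gate in front of the lip is raised: 0 shut, 0.05 fully up. It slides straight up, weighs 80 g (lifted with about 1 N) and drops shut by itself. Pegs pass from about 15 mm up, freely at 35 mm.
- prongs (a point): The gate's two level prongs, by which it is pushed up from below: point midway between them, half-way along, on their undersides (120 mm above the table when shut; rises with the gate). Axes as spout. They reach from 2 to 97 mm before the lip, at y = +-48.5 mm, 9 mm wide, 8 mm high. A cup centred 45 mm before the lip bears on both with its rim; pegs fall between them into it.
- shelf_top (a point): Centre of the top of the low crate shelf, a fixed slatted wooden box 200 mm (x) by 260 mm (y) by 50 mm high; z up. A glass tumbler stands in its far half (+x).
- tumbler: Round glass tumbler, 66 mm across, 95 mm high, loose on the shelf; origin at the centre of its underside. To be left alone.
- brush: Small wooden hand brush, 200 mm long, lying on the table; origin at its middle underneath, long axis x. To be left alone.
- dustpan: Grey plastic dustpan with its handle folded over it, 190 by 200 by 53 mm, lying on the table; origin at the centre of its underside. To be left alone.
- peg0_mid (a point): Centre of a chunky orange clothes peg, 56 (y) by 16 (x) by 12 (z) mm, 12 g, loose, lying across the chute behind the gate, number 1 of 5 counted from the lip.
- peg1_mid (a point): Centre of a chunky orange clothes peg, 56 (y) by 16 (x) by 12 (z) mm, 12 g, loose, lying across the chute behind the gate, number 2 of 5 counted from the lip.
- peg2_mid (a point): Centre of a chunky orange clothes peg, 56 (y) by 16 (x) by 12 (z) mm, 12 g, loose, lying across the chute behind the gate, number 3 of 5 counted from the lip.
- peg3_mid (a point): Centre of a chunky orange clothes peg, 56 (y) by 16 (x) by 12 (z) mm, 12 g, loose, lying across the chute behind the gate, number 4 of 5 counted from the lip.
- peg4_mid (a point): Centre of a chunky orange clothes peg, 56 (y) by 16 (x) by 12 (z) mm, 12 g, loose, lying across the chute behind the gate, number 5 of 5 counted from the lip.

How it is judged:
By the outcome, as a careful person would: the job done as asked, in the order asked, and still so for the second after the job is handed in, with the robot touching nothing.
It also fails if it takes over 48 s, if anything falls off the work surface, if the arm or the gripper's body presses on something with over 40 N, if the wrist force passes 120 N, or if a joint passes its speed limit or range.

ROBOT

A 7-joint arm with a two-finger parallel gripper is mounted at the origin on the work surface. World frame = base frame: x ahead of the robot, y to its left, z up, the work surface at z = 0. Lengths are in m, angles in rad, forces in N, time in s.
With the tool pointing down it reaches from about 0.4 to 0.925 m from the base axis. Payload 4.1 kg.
Tool frame: the origin (TCP) lies at the centre of the arm's flange, where the gripper is bolted on; the fingertips stand 173 mm ahead of it and the grasp point (between the pads) lies 155 mm ahead of it; z points along the fingers, y is the line along which they close (so a half turn about z gives the same grasp; the last joint's range is limited). The gripper opens to 85 mm and grips with 20 to 120 N. Pads are 22 mm wide; open, the fingers measure 114 mm over their backs; the gripper's body (76 mm by 85 mm) begins 54 mm behind the grasp point. The pads swing forward as they close: fully open they stand 13 mm farther back than shut.
Start: joints at [1.17, 0.398, 0.045, 1.537, -0.019, 1.207, -0.051], TCP at [0.193, -0.621, 0.405] pointing down, gripper open.
Joint ranges: [-2.82, 2.82], [-0.49, 2.23], [-1.37, 1.46], [0, 2.46], [-1.36, 4.5], [0.23, 2], [-2.94, 2.94]. Speed limits (rad/s): [2.57, 2.57, 3.14, 3.14, 3.14, 3.14, 3.14].

INTERFACE

Orientations are given as a rotation vector (axis times angle).
In Python, from cell import arm gives the robot as it stands.
- The arm moves only by the tool play_rows, never from a script. Its argument "series" is a list of rows, each a list of 6 numbers: the shift along the world's x, y, z in mm, then the turn, a rotation vector about the world's x, y, z in degrees. A call has 1 to 5 rows; each row shifts and turns the commanded pose from where the row before left it; what a row does not reach is not made up. A row lasts 1/12 s, in which the tool goes at most 41.7 mm and 7.16 degrees, less where a joint would pass 70% of its speed; a pose out of reach is approached as far as the arm can. A call is refused whole if a number of a shift passes 41.7 or a number of a turn 7.16, either way. A call with a gripper value outside its range is refused whole. "grip" is the opening, from 0 (shut) to 1 (fully open), set as the call begins (left out, the last holds). The fingers move at their own pace and stop on an object; "force" is the grip in N (left out, the last holds). Time passes only in rows, so rows that do not move let the fingers close. It gives the time, the measured TCP pose, the force, the opening and the grip force at its end, in the units of the state.
- arm.sense(): the state, without advancing time (a new reading comes with each control period).
- arm.grab_frame(name): name is "scene" or "top"; returns a dict with "color" (400x640x3 uint8, red, green, blue), "vfov" (degrees; the focal length in pixels is half the picture's height over the tangent of half this angle, whatever the lens; pixels are square), "cx", "cy" (the principal point, pixels), "R" (3x3) and "t" (3): a world point X has camera coordinates R X + t. Camera axes: x right, y down, z forward; pixel columns grow to the right and rows downward; lengths in m; the calibration is good to about 2 mm. A picture is of the moment at which its call begins. There is no depth.
- arm.job_done(): hands the job in; it is judged then, once.
The state is a dict: "time": time; "joint_positions": joint angles; "qd": joint speeds; "tau": joint torques, N m; "eef_pos": TCP position; "orientation": TCP orientation; "wrist_force": force on the tool from outside, world axes, zero at the start; "ft_torque": the same for the moment, N m; "finger_gap": opening from 0.0 (shut) to 1.0 (fully open); "gripper_force": force on a finger pad.
Only numpy, scipy, OpenCV 4.12 (cv2) and the standard library are available. Lean on these libraries where they do the work, as an engineer would, in place of code of your own. Each camera call takes 0.05 s, during which the arm holds its last target. There are 200 camera calls.

## Working session

There is one attempt and no reset: what is moved stays moved. The work goes in short steps, Python scripts to look and compute and a tool call to move; the robot and the scene stay as the last step left them, time stands still between calls to the robot, and variables do not carry over. Pictures are saved under pics/ and viewed, at most 13 in all, crops included, and the job is handed in when it is done.

Besides the shell and the picture viewer there is one more tool, called after ">>>" as name(argument=value, ...) on one line, values as JSON. play_rows: Moves the arm, as the interface text tells. Its arguments: {"type":"object","properties":{"series":{"type":"array"},"grip":{"type":"number"},"force":{"type":"number"}},"required":["series"]}

```bash
mkdir -p pics; cat > h.py <<'E'
import numpy as np, cv2
from cell import arm
def snap(n,f):
    d=arm.grab_frame(n); cv2.imwrite(f,d["color"][...,::-1]); return d
def ray(d,u,v):
    f=d["color"].shape[0]/2/np.tan(np.radians(d["vfov"])/2)
    R=np.array(d["R"]);t=np.array(d["t"])
    return -R.T@t, R.T@np.array([(u-d["cx"])/f,(v-d["cy"])/f,1])
def onz(d,u,v,z):
    o,r=ray(d,u,v); return o+r*(z-o[2])/r[2]
def proj(d,X):
    f=d["color"].shape[0]/2/np.tan(np.radians(d["vfov"])/2)
    c=np.array(d["R"])@np.array(X)+np.array(d["t"]); return c[:2]/c[2]*f+[d["cx"],d["cy"]]
E
python3 - <<'E'
from h import *
import pickle
D={n:snap(n,f"pics/{n}0.png") for n in("scene","top")}
pickle.dump(D,open("d0.pkl","wb"))
for n,d in D.items(): print(n,ray(d,320,200),d["vfov"],d["cx"],d["cy"])
s=arm.sense();print(s)
E
```

```text
scene (array([ 1.02010397, -1.03811309,  0.86743158]), array([-0.38383705,  0.73582075, -0.55797403])) 46.51036090863275 324.17465854856704 198.04706463244705
top (array([ 0.35082586, -0.07195179,  1.22957778]), array([ 0.15203451,  0.01013497, -0.98832686])) 51.19971684144412 321.0657236389827 199.6554653462311
{'time': 0.1, 'joint_positions': array([ 1.16996592,  0.39909794,  0.04505319,  1.53779826, -0.01871001,
        1.20689077, -0.05070287]), 'qd': array([-0.00034658, -0.00259314,  0.00069201, -0.00286851, -0.00014181,
        0.00231782, -0.00238506]), 'tau': array([ 3.32953969e-03, -4.76261187e+01,  1.37000754e+00, -2.54953390e+01,
        1.19801477e-02,  4.92965919e-03, -1.84669415e-05]), 'eef_pos': array([ 0.19317607, -0.62033633,  0.40376071]), 'orientation': array([-3.10415302e+00, -4.72194818e-01,  6.02327529e-04]), 'wrist_force': array([0.76992939, 0.04187334, 0.36129167]), 'ft_torque': array([-0.01137168, -0.00137866,  0.03085657]), 'gripper_force': 0.0, 'finger_gap': 0.9976545190235692}
```

View pics/scene0.png

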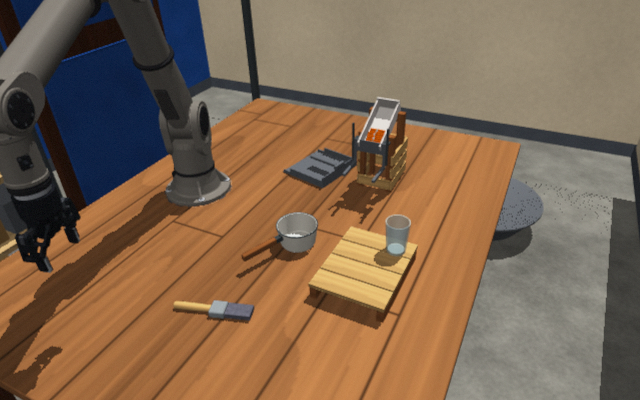

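View pics/top0.png

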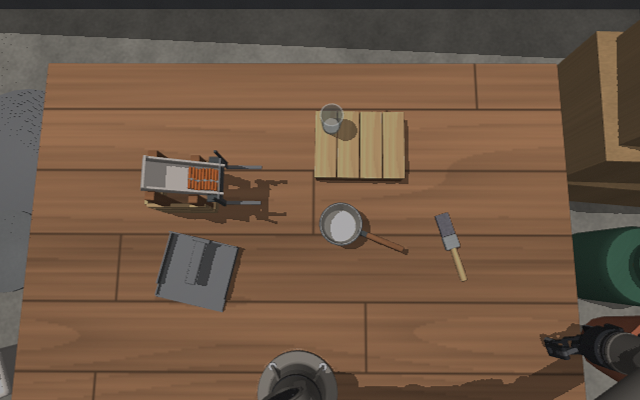

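The scene view shows the cup (297,232) with its handle to (245,256), the shelf (365,268) with the tumbler (397,235) and the chute (378,140). In the top view, the cup is at (342,225) with handle end (406,251), the shelf spans (315..405, 112..180), and the prongs end near (262,168) and (262,203).

```bash
python3 - <<'E'
from h import *
import pickle
D=pickle.load(open("d0.pkl","rb"))
t=D["top"]["color"][...,::-1]; s=D["scene"]["color"][...,::-1]
a=cv2.resize(t[100:260,130:330],None,fx=4,fy=4,interpolation=cv2.INTER_CUBIC)[:,:800]
cv2.imwrite("pics/a.png",a[:600])
b=cv2.resize(t[100:260,305:425],None,fx=3.7,fy=3.7,interpolation=cv2.INTER_CUBIC)
c=cv2.resize(s[90:190,340:420],None,fx=4.4,fy=4.4,interpolation=cv2.INTER_CUBIC)
H=max(b.shape[0],c.shape[0]); 
p=lambda i:cv2.copyMakeBorder(i,0,H-i.shape[0],0,0,cv2.BORDER_CONSTANT)
print(b.shape,c.shape)
cv2.imwrite("pics/b.png",np.hstack([p(b),p(c)]))
E
```

```text
(592, 444, 3) (440, 352, 3)
```

View pics/a.png

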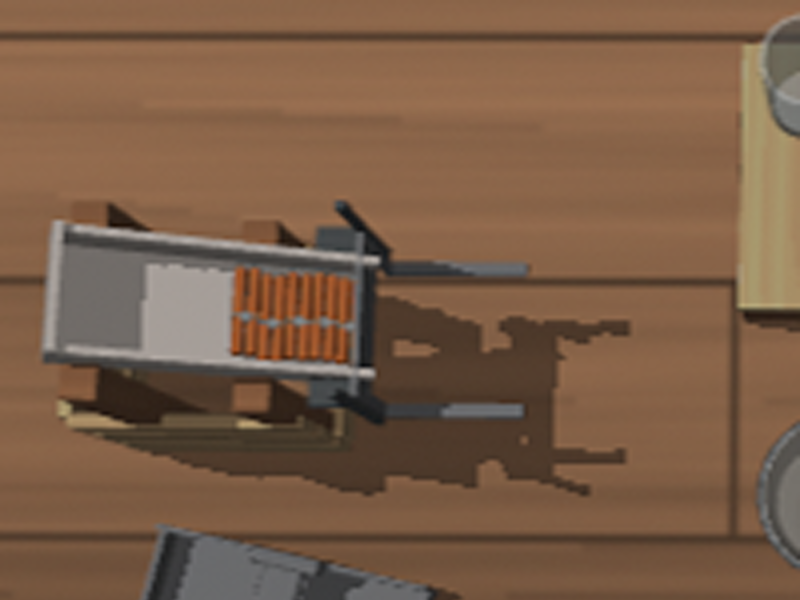

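View pics/b.png

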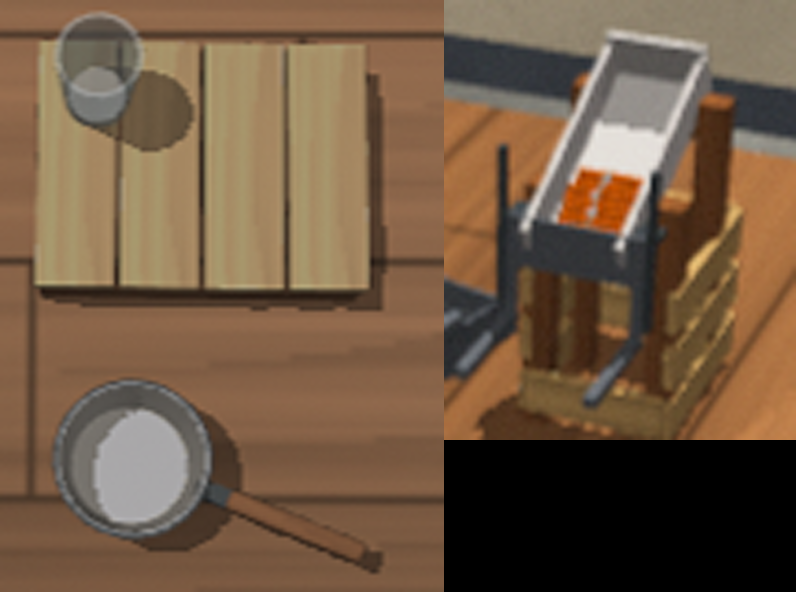

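```bash
python3 - <<'E'
from h import *
import pickle
np.set_printoptions(precision=4,suppress=True)
d=pickle.load(open("d0.pkl","rb"))["top"]
A=lambda u,v,z:onz(d,130+u/4-.4,100+v/4-.4,z)
B=lambda u,v,z:onz(d,305+u/3.7-.4,100+v/3.7-.4,z)
p1,p2=A(528,269,.128),A(523,410,.128); print("prong tips",p1,p2,np.linalg.norm(p1-p2))
yd=(p1-p2)/np.linalg.norm(p1-p2); print("chute yaw from tips (y axis)",np.degrees(np.arctan2(yd[1],yd[0])))
# chute wall tops at lip and back
w=[A(378,260,.2),A(374,373,.2),A(60,228,.30),A(48,356,.30)]
print("walls",w)
g1,g2=A(388,268,.128),A(385,411,.128); print("prong roots",g1,g2)
c=B(132,458,.065); print("cup",c, "edge",B(53,458,.065),B(211,458,.065),B(132,379,.065),B(132,537,.065))
h=B(375,561,.06);m=B(230,499,.06); print("handle end",h,m,np.linalg.norm((h-c)[:2]),np.linalg.norm((m-c)[:2]),np.degrees(np.arctan2(*(h-c)[1::-1])),np.degrees(np.arctan2(*(m-c)[1::-1])))
S=[B(*q,.05) for q in((40,42),(367,44),(371,290),(35,287))];print("shelf",np.array(S),np.mean(S,0))
print("tumbler foot",B(96,98,.05),"rim",B(99,56,.145))
E
```

```text
prong tips [0.6105 0.0978 0.128 ] [0.5141 0.0986 0.128 ] 0.09644121537627455
chute yaw from tips (y axis) -0.4887958698299595
walls [array([0.5991, 0.182 , 0.2   ]), array([0.5265, 0.1816, 0.2   ]), array([0.5934, 0.341 , 0.3   ]), array([0.5187, 0.3426, 0.3   ])]
prong roots [0.611  0.1927 0.128 ] [0.5131 0.1909 0.128 ]
cup [ 0.464 -0.117  0.065] edge [ 0.4638 -0.0573  0.065 ] [ 0.4642 -0.1767  0.065 ] [ 0.5244 -0.1172  0.065 ] [ 0.4045 -0.1169  0.065 ]
handle end [ 0.3875 -0.2994  0.06  ] [ 0.4336 -0.1912  0.06  ] 0.19774829792025542 0.0801318525415 -112.735856902722 -112.24391328111831
shelf [[ 0.7986 -0.045   0.05  ]
 [ 0.7974 -0.3059  0.05  ]
 [ 0.5972 -0.3039  0.05  ]
 [ 0.5988 -0.0424  0.05  ]] [ 0.698  -0.1743  0.05  ]
tumbler foot [ 0.7522 -0.0898  0.05  ] rim [ 0.7519 -0.0906  0.145 ]
```

```bash
python3 - <<'E'
from h import *
from scipy.spatial.transform import Rotation as Ro
np.set_printoptions(precision=4,suppress=True)
s=arm.sense();R=Ro.from_rotvec(s["orientation"]).as_matrix();print(R)
h=np.radians(-112.5)
y=np.degrees(np.arctan2(R[1,1],R[0,1]));print("tool y ang",y,"need",-22.5,"turn",(-22.5-y+90)%180-90)
g=np.array([.464,-.117])+.125*np.array([np.cos(h),np.sin(h)]);print(g,(g-s["eef_pos"][:2])*1000)
E
```

```text
[[ 0.9548  0.2974 -0.0006]
 [ 0.2974 -0.9548  0.0017]
 [-0.0001 -0.0018 -1.    ]]
tool y ang -72.7012831739422 need -22.5 turn 50.201283173942215
[ 0.4162 -0.2325] [222.9885 387.8514]
```

>>> play_rows(series=[[15, 26, 0, 0, 0, 3.35], [15, 26, 0, 0, 0, 3.35], [15, 26, 0, 0, 0, 3.35], [15, 26, 0, 0, 0, 3.35], [15, 26, 0, 0, 0, 3.35]], grip=1)

```text
time: 0.52
eef_pos: [0.2687, -0.4892, 0.4043]
orientation: [-3.002, -0.924, 0.0]
wrist_force: [-0.1, -0.5, -0.2]
finger_gap: 0.997
gripper_force: 0.0
```

>>> play_rows(series=[[15, 26, 0, 0, 0, 3.35], [15, 26, 0, 0, 0, 3.35], [15, 26, 0, 0, 0, 3.35], [15, 26, 0, 0, 0, 3.35], [15, 26, 0, 0, 0, 3.35]])

```text
time: 0.93
eef_pos: [0.3436, -0.3591, 0.4044]
orientation: [-2.836, -1.351, 0.0]
wrist_force: [0.6, -0.5, 0.4]
finger_gap: 0.999
gripper_force: 0.0
```

>>> play_rows(series=[[15, 26, -20, 0, 0, 3.35], [15, 26, -20, 0, 0, 3.35], [15, 26, -20, 0, 0, 3.35], [14, 25, -20, 0, 0, 3.35], [14, 25, -20, 0, 0, 3.35]])

```text
time: 1.35
eef_pos: [0.4164, -0.2312, 0.3038]
orientation: [2.609, 1.75, 0.0]
wrist_force: [0.5, 0.2, -0.5]
finger_gap: 1.001
gripper_force: 0.0
```

>>> play_rows(series=[[0, 0, -20, 0, 0, 0], [0, 0, -10, 0, 0, 0], [0, 0, 0, 0, 0, 0]])

```text
time: 1.6
eef_pos: [0.4149, -0.2324, 0.2724]
orientation: [-2.607, -1.744, 0.004]
wrist_force: [-0.6, -0.4, 0.4]
finger_gap: 1.004
gripper_force: 0.0
```

>>> play_rows(series=[[1, 0, -20, 0, 0, 0], [0, 0, -20, 0, 0, 0], [0, 0, -20, 0, 0, 0], [0, 0, -7.5, 0, 0, 0], [0, 0, 0, 0, 0, 0]])

```text
time: 2.02
eef_pos: [0.4163, -0.2335, 0.2064]
orientation: [-2.612, -1.742, 0.003]
wrist_force: [0.1, 0.2, 0.1]
finger_gap: 0.999
gripper_force: 0.0
```

```bash
python3 - <<'E'
from h import *
a=snap("scene","pics/x.png")["color"][170:310,180:380,::-1]; b=snap("top","pics/y.png")["color"][170:310,300:500,::-1]
cv2.imwrite("pics/c.png",cv2.resize(np.hstack([a,b]),None,fx=2,fy=2,interpolation=cv2.INTER_CUBIC))
E
```

```text
(no output)
```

View pics/c.png

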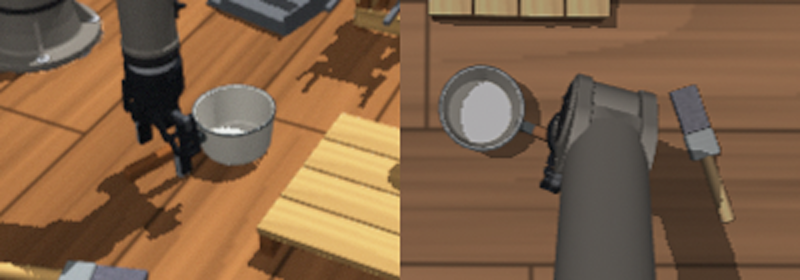

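The fingers straddle the handle (scene crop, around (175,145)) and the cup hasn't moved. Closing now.

>>> play_rows(series=[[0, 0, 0, 0, 0, 0], [0, 0, 0, 0, 0, 0], [0, 0, 0, 0, 0, 0], [0, 0, 0, 0, 0, 0], [0, 0, 0, 0, 0, 0]], grip=0, force=70)

```text
time: 2.53
eef_pos: [0.4174, -0.2326, 0.2076]
orientation: [2.611, 1.746, 0.001]
wrist_force: [-0.2, 0.2, 0.3]
finger_gap: 0.297
gripper_force: 0.0
```

>>> play_rows(series=[[0, 0, 0, 0, 0, 0], [0, 0, 0, 0, 0, 0], [0, 0, 0, 0, 0, 0], [0, 0, 0, 0, 0, 0], [0, 0, 0, 0, 0, 0]])

```text
time: 2.95
eef_pos: [0.4172, -0.2327, 0.2074]
orientation: [2.611, 1.746, -0.0]
wrist_force: [-0.6, -0.9, 3.8]
finger_gap: 0.17
gripper_force: 71.5
```

>>> play_rows(series=[[0, 0, 5, 0, 0, 0], [0, 0, 10, 0, 0, 0], [0, 0, 10, 0, 0, 0], [0, 0, 8, 0, 0, 0], [0, 0, 0, 0, 0, 0]])

```text
time: 3.37
eef_pos: [0.4181, -0.233, 0.2424]
orientation: [2.608, 1.744, 0.003]
wrist_force: [0.8, -0.4, -1.7]
finger_gap: 0.173
gripper_force: 70.9
```

>>> play_rows(series=[[12, 15, 0, 0, 0, 2.25], [12, 15, 0, 0, 0, 2.25], [12, 15, 0, 0, 0, 2.25], [12, 15, 0, 0, 0, 2.25], [12, 15, 0, 0, 0, 2.25]])

```text
time: 3.78
eef_pos: [0.4776, -0.157, 0.2404]
orientation: [2.426, 1.996, 0.0]
wrist_force: [-0.1, -0.1, -2.3]
finger_gap: 0.176
gripper_force: 70.7
```

>>> play_rows(series=[[17, 15, 0, 0, 0, 2.25], [17, 15, 0, 0, 0, 2.25], [17, 15, 0, 0, 0, 2.25], [17, 15, 0, 0, 0, 2.25], [17, 15, 0, 0, 0, 2.25]])

```text
time: 4.2
eef_pos: [0.5629, -0.082, 0.2403]
orientation: [2.218, 2.224, -0.0]
wrist_force: [-0.4, 0.2, -1.4]
finger_gap: 0.173
gripper_force: 70.7
```

>>> play_rows(series=[[0, 0, 0, 0, 0, 0], [0, 0, 0, 0, 0, 0]])

```text
time: 4.37
eef_pos: [0.5629, -0.0813, 0.2403]
orientation: [-2.218, -2.225, -0.001]
wrist_force: [-0.4, -0.6, -2.0]
finger_gap: 0.167
gripper_force: 70.9
```

```bash
python3 - <<'E'
from h import *
import pickle
D={n:snap(n,f"pics/{n}1.png") for n in("scene","top")}
pickle.dump(D,open("d1.pkl","wb"))
r=lambda n,y,x:cv2.resize(D[n]["color"][y:y+150,x:x+133,::-1],None,fx=3,fy=3,interpolation=cv2.INTER_CUBIC)
cv2.imwrite("pics/d.png",np.hstack([r("scene",90,290),r("top",130,230)])[:, :800])
E
```

```text
(no output)
```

View pics/d.png

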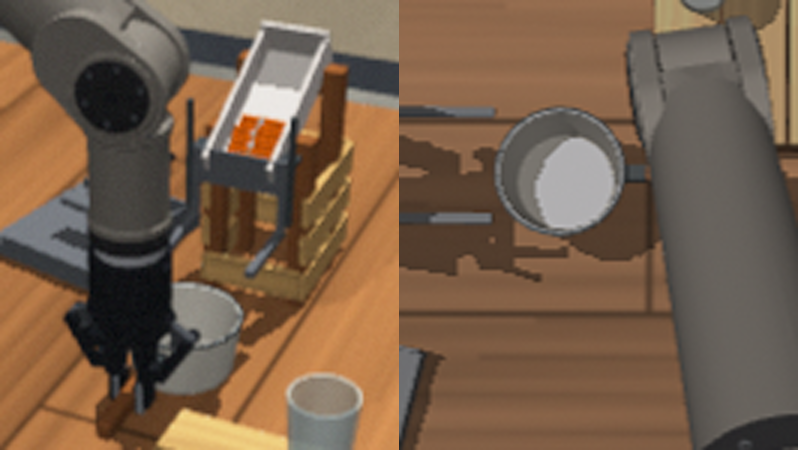

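The cup is held level. In the top crop its rim is centred at (560,172), between the prong tips at (495,112) and (491,217).

```bash
python3 - <<'E'
from h import *
import pickle
d=pickle.load(open("d1.pkl","rb"))["top"]
B=lambda u,v,z:onz(d,230+(u-399)/3-.4,130+v/3-.4,z)
for p in((560,172),(495,172),(625,172),(560,107),(560,237)): print(B(*p,.098))
print(B(495,112,.128),B(491,217,.128), arm.sense()["eef_pos"])
E
```

```text
[0.56102829 0.04113391 0.098     ]
[0.56084789 0.10094995 0.098     ]
[ 0.56120856 -0.01863788  0.098     ]
[0.62227107 0.04224696 0.098     ]
[0.50076648 0.0400387  0.098     ]
[0.61029766 0.09780335 0.128     ] [0.51454019 0.09886689 0.128     ] [ 0.56155956 -0.08330462  0.2398865 ]
```

>>> play_rows(series=[[1, 15, 0, 0, 0, 0], [0, 20, 0, 0, 0, 0], [0, 20, 0, 0, 0, 0], [0, 20, 0, 0, 0, 0], [0, 20, 0, 0, 0, 0]])

```text
time: 4.88
eef_pos: [0.5625, 0.0116, 0.2402]
orientation: [2.223, 2.219, -0.002]
wrist_force: [-0.6, -0.2, -2.3]
finger_gap: 0.172
gripper_force: 70.9
```

>>> play_rows(series=[[0, 14, 0, 0, 0, 0], [0, 0, 0, 0, 0, 0], [0, 0, 8, 0, 0, 0], [0, 0, 6, 0, 0, 0], [0, 0, 0, 0, 0, 0]])

```text
time: 5.3
eef_pos: [0.5639, 0.0245, 0.2559]
orientation: [2.222, 2.217, 0.002]
wrist_force: [0.5, -0.2, -1.4]
finger_gap: 0.173
gripper_force: 70.9
```

```bash
python3 - <<'E'
from h import *
import pickle
D={n:snap(n,f"pics/{n}2.png") for n in("scene","top")}
pickle.dump(D,open("d2.pkl","wb"))
r=lambda n,y,x:cv2.resize(D[n]["color"][y:y+150,x:x+133,::-1],None,fx=3,fy=3,interpolation=cv2.INTER_CUBIC)
cv2.imwrite("pics/e.png",np.hstack([r("scene",80,310),r("top",110,160)])[:, :800])
E
```

```text
(no output)
```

View pics/e.png

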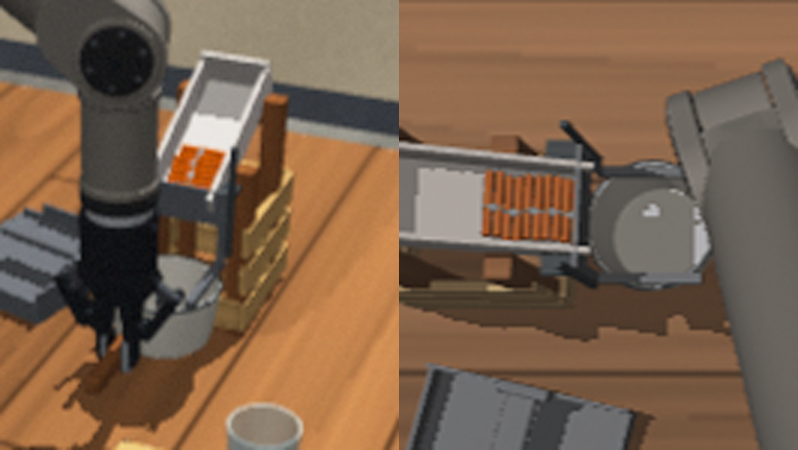

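The cup is centred under the prongs (top crop, around (650,225)), and the gate is still shut. Next I raise it.

>>> play_rows(series=[[0, 0, 5, 0, 0, 0], [0, 0, 8, 0, 0, 0], [0, 0, 10, 0, 0, 0], [0, 0, 12, 0, 0, 0], [0, 0, 12, 0, 0, 0]])

```text
time: 5.82
eef_pos: [0.5631, 0.0263, 0.3025]
orientation: [2.22, 2.222, -0.0]
wrist_force: [-1.1, -0.1, -2.9]
finger_gap: 0.173
gripper_force: 70.7
```

>>> play_rows(series=[[0, 0, 0, 0, 0, 0], [0, 0, 0, 0, 0, 0], [0, 0, 0, 0, 0, 0], [0, 0, 0, 0, 0, 0], [0, 0, 0, 0, 0, 0]])

```text
time: 6.23
eef_pos: [0.563, 0.0263, 0.3006]
orientation: [-2.22, -2.222, 0.001]
wrist_force: [0.8, 0.2, -2.8]
finger_gap: 0.171
gripper_force: 70.6
```

>>> play_rows(series=[[0, 0, 0, 0, 0, 0], [0, 0, 0, 0, 0, 0], [0, 0, 0, 0, 0, 0], [0, 0, 0, 0, 0, 0], [0, 0, 0, 0, 0, 0]])

```text
time: 6.65
eef_pos: [0.5631, 0.0264, 0.3011]
orientation: [-2.22, -2.222, 0.001]
wrist_force: [-0.8, -0.0, -3.9]
finger_gap: 0.174
gripper_force: 70.6
```

```bash
python3 - <<'E'
from h import *
D={n:snap(n,f"pics/{n}3.png") for n in("scene","top")}
r=lambda n,y,x:cv2.resize(D[n]["color"][y:y+150,x:x+133,::-1],None,fx=3,fy=3,interpolation=cv2.INTER_CUBIC)
cv2.imwrite("pics/f.png",np.hstack([r("scene",80,310),r("top",110,160)])[:, :800])
E
```

```text
(no output)
```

View pics/f.png

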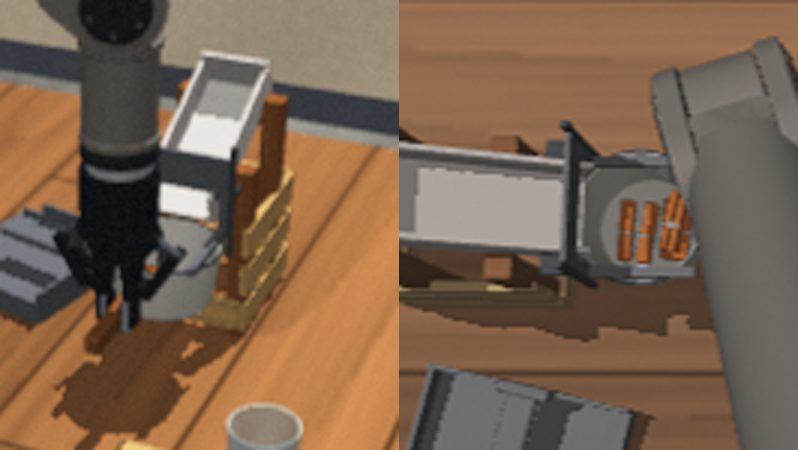

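The chute is empty, and the pegs lie inside the cup (top crop, around (655,230)). I'll lower it, back out, then look.

>>> play_rows(series=[[0, 0, -4, 0, 0, 0], [0, 0, -8, 0, 0, 0], [0, 0, -10, 0, 0, 0], [0, 0, -10, 0, 0, 0], [0, 0, -10, 0, 0, 0]])

```text
time: 7.17
eef_pos: [0.563, 0.0263, 0.2578]
orientation: [-2.22, -2.222, 0.001]
wrist_force: [-1.4, -0.2, -2.3]
finger_gap: 0.172
gripper_force: 70.7
```

>>> play_rows(series=[[0, 0, -10, 0, 0, 0], [0, 0, -6, 0, 0, 0], [0, 0, -4, 0, 0, 0], [0, 0, 0, 0, 0, 0], [0, -5, 0, 0, 0, 0]])

```text
time: 7.58
eef_pos: [0.5633, 0.0225, 0.2393]
orientation: [-2.218, -2.224, -0.002]
wrist_force: [-0.6, 0.2, -2.7]
finger_gap: 0.174
gripper_force: 70.8
```

>>> play_rows(series=[[0, -10, 0, 0, 0, 0], [0, -14, 0, 0, 0, 0], [0, -14, 0, 0, 0, 0], [0, -14, 0, 0, 0, 0], [0, -14, 0, 0, 0, 0]])

```text
time: 8.0
eef_pos: [0.5634, -0.0466, 0.24]
orientation: [2.221, 2.22, 0.001]
wrist_force: [0.6, 0.1, -2.6]
finger_gap: 0.174
gripper_force: 70.8
```

>>> play_rows(series=[[0, -14, 0, 0, 0, 0], [0, -14, 0, 0, 0, 0], [0, -14, 0, 0, 0, 0], [0, -8, 0, 0, 0, 0], [0, 0, 0, 0, 0, 0]])

```text
time: 8.42
eef_pos: [0.5631, -0.0981, 0.2397]
orientation: [2.224, 2.216, -0.001]
wrist_force: [-0.3, 0.1, -1.9]
finger_gap: 0.172
gripper_force: 70.8
```

```bash
python3 - <<'E'
from h import *
D={n:snap(n,f"pics/{n}4.png") for n in("scene","top")}
r=lambda n,y,x:cv2.resize(D[n]["color"][y:y+150,x:x+133,::-1],None,fx=3,fy=3,interpolation=cv2.INTER_CUBIC)
cv2.imwrite("pics/g.png",np.hstack([r("scene",90,300),r("top",110,200)])[:, :800])
E
```

```text
(no output)
```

View pics/g.png

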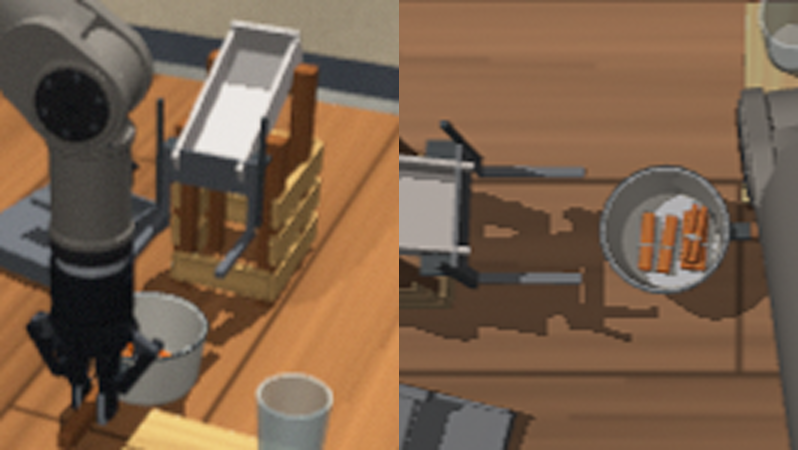

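Gate is shut, there are no pegs on the table, and the stack of pegs is in the cup (top crop, around (675,240)). Carrying it to the shelf.

>>> play_rows(series=[[0, 0, 6, 0, 0, 0], [0, 0, 14, 0, 0, 0], [0, 0, 16, 0, 0, 0], [0, 0, 16, 0, 0, 0], [0, -6, 8, 0, 0, 0]])

```text
time: 8.93
eef_pos: [0.5642, -0.0978, 0.3018]
orientation: [2.214, 2.226, 0.006]
wrist_force: [1.8, 0.5, -1.9]
finger_gap: 0.172
gripper_force: 70.8
```

>>> play_rows(series=[[0, -14, 0, 0, 0, 0], [0, -16, 0, 0, 0, 0], [2, -16, 0, 0, 0, 0], [5, -16, 0, 0, 0, 0], [7, -16, 0, 0, 0, 0]])

```text
time: 9.35
eef_pos: [0.5772, -0.1794, 0.2993]
orientation: [-2.22, -2.223, 0.001]
wrist_force: [0.6, -0.0, -2.6]
finger_gap: 0.172
gripper_force: 70.8
```

>>> play_rows(series=[[8, -16, 0, 0, 0, 0], [9, -16, 0, 0, 0, 0], [10, -16, 0, 0, 0, 0], [10, -16, 0, 0, 0, 0], [10, -16, 0, 0, 0, 0]])

```text
time: 9.77
eef_pos: [0.6249, -0.2596, 0.299]
orientation: [-2.22, -2.223, -0.0]
wrist_force: [0.6, 0.3, -3.4]
finger_gap: 0.172
gripper_force: 70.7
```

>>> play_rows(series=[[11, -16, 0, 0, 0, 0], [11, -16, 0, 0, 0, 0], [10, -10, 0, 0, 0, 0], [8, -6, 0, 0, 0, 0], [0, 0, 0, 0, 0, 0]])

```text
time: 10.18
eef_pos: [0.6653, -0.3087, 0.2985]
orientation: [2.221, 2.219, 0.001]
wrist_force: [-0.8, -0.2, -2.5]
finger_gap: 0.173
gripper_force: 70.7
```

>>> play_rows(series=[[0, 0, -6, 0, 0, 0], [0, 0, -10, 0, 0, 0], [0, 0, -10, 0, 0, 0], [0, 0, -6, 0, 0, 0], [0, 0, 0, 0, 0, 0]])

```text
time: 10.6
eef_pos: [0.663, -0.3059, 0.2643]
orientation: [-2.216, -2.22, 0.003]
wrist_force: [0.7, 0.0, -2.2]
finger_gap: 0.173
gripper_force: 70.7
```

```bash
python3 - <<'E'
from h import *
D={n:snap(n,f"pics/{n}5.png") for n in("scene","top")}
print(arm.sense()["eef_pos"],arm.sense()["wrist_force"])
r=lambda n,y,x:cv2.resize(D[n]["color"][y:y+150,x:x+133,::-1],None,fx=3,fy=3,interpolation=cv2.INTER_CUBIC)
cv2.imwrite("pics/h.png",np.hstack([r("scene",190,300),r("top",80,290)])[:, :800])
E
```

```text
[ 0.66392981 -0.30632688  0.26656263] [ 1.32434699  0.14541626 -2.31764293]
```

View pics/h.png

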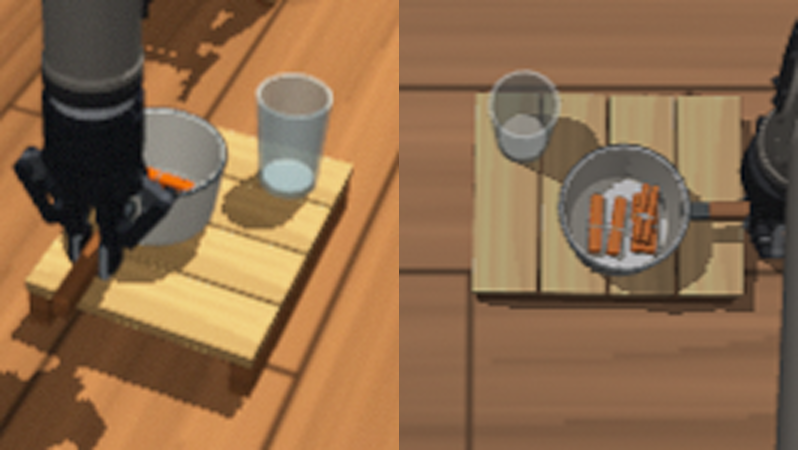

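The cup hovers over the near slats (top crop, rim at (625,208)), well inside the edges and clear of the tumbler. Setting it down.

>>> play_rows(series=[[0, 0, -2, 0, 0, 0], [0, 0, -2, 0, 0, 0], [0, 0, -1.5, 0, 0, 0], [0, 0, -1, 0, 0, 0], [0, 0, 0, 0, 0, 0]])

```text
time: 11.12
eef_pos: [0.6642, -0.3066, 0.2605]
orientation: [-2.22, -2.222, 0.0]
wrist_force: [-0.0, 0.4, -2.4]
finger_gap: 0.17
gripper_force: 70.7
```

>>> play_rows(series=[[0, 0, -1, 0, 0, 0], [0, 0, 0, 0, 0, 0], [0, 0, 0, 0, 0, 0]])

```text
time: 11.37
eef_pos: [0.6643, -0.3066, 0.2598]
orientation: [2.22, 2.222, 0.0]
wrist_force: [0.4, 0.1, -1.8]
finger_gap: 0.172
gripper_force: 70.7
```

>>> play_rows(series=[[0, 0, -1, 0, 0, 0], [0, 0, 0, 0, 0, 0], [0, 0, 0, 0, 0, 0]])

```text
time: 11.62
eef_pos: [0.6642, -0.3066, 0.2587]
orientation: [-2.22, -2.222, -0.0]
wrist_force: [0.1, 0.3, -1.8]
finger_gap: 0.173
gripper_force: 70.7
```

>>> play_rows(series=[[0, 0, -1, 0, 0, 0], [0, 0, 0, 0, 0, 0], [0, 0, 0, 0, 0, 0]])

```text
time: 11.87
eef_pos: [0.6643, -0.3067, 0.258]
orientation: [2.22, 2.222, 0.0]
wrist_force: [-1.0, 0.2, -1.8]
finger_gap: 0.174
gripper_force: 71.0
```

>>> play_rows(series=[[0, 0, -0.5, 0, 0, 0], [0, 0, 0, 0, 0, 0], [0, 0, 0, 0, 0, 0]])

```text
time: 12.12
eef_pos: [0.6643, -0.3068, 0.2577]
orientation: [2.22, 2.222, 0.0]
wrist_force: [-0.7, -0.6, 1.8]
finger_gap: 0.174
gripper_force: 71.3
```

>>> play_rows(series=[[0, 0, 0, 0, 0, 0], [0, 0, 0, 0, 0, 0], [0, 0, 0, 0, 0, 0], [0, 0, 0, 0, 0, 0], [0, 0, 0, 0, 0, 0]], grip=0.8, force=20)

```text
time: 12.53
eef_pos: [0.6643, -0.3065, 0.2572]
orientation: [2.22, 2.222, 0.0]
wrist_force: [-0.3, 0.4, -0.0]
finger_gap: 0.8
gripper_force: 0.0
```

>>> play_rows(series=[[0, 0, 0, 0, 0, 0], [0, 0, 6, 0, 0, 0], [0, 0, 12, 0, 0, 0], [0, 0, 20, 0, 0, 0], [0, 0, 25, 0, 0, 0]])

```text
time: 12.95
eef_pos: [0.6638, -0.3065, 0.3204]
orientation: [-2.219, -2.221, 0.001]
wrist_force: [0.5, 0.1, 0.4]
finger_gap: 0.798
gripper_force: 0.0
```

>>> play_rows(series=[[0, 0, 25, 0, 0, 0], [0, -20, 25, 0, 0, 0], [0, -30, 20, 0, 0, 0], [0, -30, 0, 0, 0, 0], [0, 0, 0, 0, 0, 0]])

```text
time: 13.37
eef_pos: [0.6621, -0.395, 0.3937]
orientation: [2.225, 2.205, -0.007]
wrist_force: [-1.4, -1.3, -0.5]
finger_gap: 0.804
gripper_force: 0.0
```

```bash
python3 - <<'E'
from h import *
D={n:snap(n,f"pics/{n}6.png") for n in("scene","top")}
r=lambda n,y,x:cv2.resize(D[n]["color"][y:y+200,x:x+200,::-1],None,fx=2,fy=2,interpolation=cv2.INTER_CUBIC)
cv2.imwrite("pics/i.png",np.hstack([r("scene",100,240),r("top",60,230)]))
E
```

```text
(no output)
```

View pics/i.png

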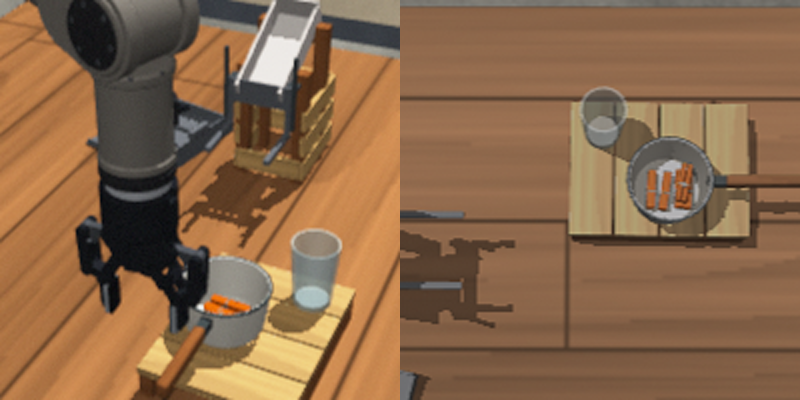

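The cup stands upright on the slats with the pegs in it (top crop, around (670,180)), and the tumbler hasn't moved. The chute is empty, the gate shut and the gripper clear.

```bash
python3 -c "
from cell import arm
print(arm.job_done())"
```

```text
the job is handed in; nothing more can be done
None
```

The job is handed in at about 13.5 s: the chute is empty with no pegs seen on the table, the gate is shut, the cup of pegs stands upright on the shelf slats, and the tumbler, brush and dustpan were not touched; I couldn't count all five pegs in the cup because some are stacked.

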